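Shut the clear cube and push it home in its cubby

ROBOT

A 6-joint arm with a two-finger parallel gripper is mounted at the origin on the work surface. World frame = base frame: x ahead of the robot, y to its left, z up, the work surface at z = 0. Lengths are in m, angles in degrees, forces in N, time in s.
With the tool pointing down it reaches from about 0.3 to 0.75 m from the base axis. Payload 8.5 kg.
Tool frame: the origin (TCP) lies midway between the tips of the shut fingers; the grasp point (between the pads) lies grasp_offset behind it (grasp_offset is the distance from the TCP to the grasp point, in m); z points along the fingers, y is the line along which they close (so a half turn about z gives the same grasp; the last joint's range is limited). The gripper opens to 85 mm and grips with 20 to 120 N. Pads are 22 mm wide; open, the fingers measure 114 mm over their backs; the gripper's body (76 mm by 85 mm) begins 54 mm behind the grasp point. The pads swing forward as they close: fully open they stand 13 mm farther back than shut.
Start: joints at [64.211, 21.807, 74.336, -0, 83.858, -12.336], TCP at [0.128, 0.535, 0.231] pointing down, gripper open.
Joint ranges: [-178.18, 178.18], [-50.72, 133.34], [12.68, 142.11], [-81.47, 261.47], [9.98, 163.14], [-165.26, 165.26]. Speed limits (degrees/s): [136.94, 136.94, 180, 180, 180, 180].

INTERFACE

Orientations are given as a 3x3 rotation matrix whose columns are the frame's x, y, z axes.
In Python, from rig import observe, get_image, camera_params, close_job, grasp_offset gives the robot as it stands.
- The arm moves only by the shell command python3 -m handwheel 'ROWS' [OPENING] [FORCE]. ROWS is JSON, a list of rows, each a list of 2 entries, a list of its own where there are three numbers: the shift along the tool's x, y, z as a fraction of full scale, then the turn, a rotation vector about the tool's x, y, z as a fraction of full scale. In form: [[[dx, dy, dz], [ax, ay, az]], ...]. A call has 1 to 10 rows; each row is the pose to reach, as a shift and turn from the pose commanded when the call began, along the tool's axes at that moment, turning the shorter way round; what a row does not reach only later rows make up. Full scale, the value 1, is 0.5 m for a shift and pi rad for a turn. A row lasts 1/10 s, in which the tool goes at most 50 mm and 8.59 degrees, less where a joint would pass 70% of its speed; a pose out of reach is approached as far as the arm can. A call with a number of a shift or a turn outside -1 to 1 is refused whole. A call with a gripper value outside its range is refused whole. OPENING is the opening, from 0 (shut) to 1 (fully open), set as the call begins (- or left out, the last holds). The fingers move at their own pace and stop on an object; FORCE is the grip in N (left out, the last holds). Time passes only in rows, so rows that repeat a pose let the fingers close. It gives the time, the measured TCP pose, the force, the opening and the grip force at its end, in the units of the state.
- observe(): the state, without advancing time (a new reading comes with each control period).
- get_image(name): name is "scene" or "top"; returns (picture, depth): 420x560x3 uint8, red, green, blue; 420x560 float32, m along the optical axis (not along the pixel's ray), 0 where there is no reading.
- camera_params(name): a dict with "K" (3x3 intrinsics, pixels), "R" (3x3) and "t" (3): a world point X has camera coordinates R X + t. Camera axes: x right, y down, z forward; pixel columns grow to the right and rows downward; lengths in m; the calibration is good to about 2 mm. A picture is of the moment at which its call begins. camera_params takes no time and is no camera call.
- close_job(): hands the job in; it is judged then, once.
The state is a dict: "time_s": time; "q": joint angles; "qvel": joint speeds; "joint_efforts": joint torques, N m; "position": TCP position; "tool_rot": TCP orientation; "ft_force": force on the tool from outside, world axes, zero at the start; "wrist_torque": the same for the moment, N m; "grip_width": finger opening in m; "gripper_force": force on a finger pad.
Only numpy, scipy, OpenCV 4.12 (cv2) and the standard library are available. Lean on these libraries where they do the work, as an engineer would, in place of code of your own. Each camera call takes 0.05 s, during which the arm holds its last target. There are 200 camera calls.

TASK

First push the flap lid of the clear acrylic cube shut. Then push the closed cube along the surface, without lifting or tipping it, into the empty bay of the low wooden rack until it sits squarely against the stop rail at the back, with its lid still fully shut. Leave everything else where it is.

Things in the scene. Friction and masses are not known exactly. Their poses are not given: they have to be found in the camera images.
- cube: Clear acrylic box, 96 x 96 mm, 88 mm high (92 with the lid shut), 4 mm walls, a white block on its inner floor, about 0.4 kg, loose on the table between robot and rack. Too wide to grip across. Origin: centre of its underside. x points from its front to its hinge side, roughly away from the robot (turned at most 0.35 rad at the start), z up.
- flap (a joint): Angle of the cube's lid in rad: 0 fully shut, 1.57 upright, stop at 1.9; starts between 1.1 and 1.7. Clear plate 96 x 96 x 4 mm, 40 g, no handle, hinged on the cube's +x top edge, so it swings up and away from the robot; to shut it, push its outer (far) face towards the robot and down. Slightly stiff hinge (0.035 N m): it stays roughly where it is left.
- cube_hinge (a point): Middle of the lid's hinge axis, on the cube's top edge: 48 mm along +x of the cube's centre and 88 mm above its underside. The axis is parallel to the cube's y. Axes as the cube's.
- flap_edge (a point): Middle of the lid's free edge, at its outer (upper) face, 96 mm from the hinge axis. Axes turn with the lid.
- rack: Low wooden rack, three bays in a row, fixed, open above and towards the robot. Origin: on the table, at the centre of a cube seated in the middle bay; x points to the stop rail, roughly away from the robot (within 0.1 rad), y along the row. Rail face at x = +48 mm, rail 30 mm high. Bays at y = -126, 0, +126 mm, 118 mm wide inside; dividers 8 mm thick, 25 mm high, from x = -37 mm to the rail.
- liner: Thin grey felt patch 80 x 100 mm, 0.5 mm thick, stuck flat in the one empty bay. Origin: on the table exactly where the centre of the seated cube's underside must come (its front then stands 11 mm out of the bay); axes as the rack's.
- stack: Stack of three black round filter shells screwed together, 82 mm across, 36 mm high, standing in one bay of the rack. Leave alone. Origin: centre of its underside.
- frame: Square aluminium filter frame, 86 x 86 x 10 mm, lying flat in one bay of the rack. Leave alone. Origin: centre of its underside.
- cap: White silicone lens cap, 72 mm across, 13 mm high, lying on the table at the left. Leave alone. Origin: centre of its underside.
- blower_tip: Stainless steel blower tip, a cone 62 mm high on a 36 mm foot, standing at the left. Leave alone. Origin: centre of its underside.
- can: Aluminium jar with a black lid, 44 mm across, 70 mm high, standing at the left. Leave alone. Origin: centre of its underside.
- lens: Black lens, 68 mm across, 66 mm high, standing at the right. Leave alone. Origin: centre of its underside.
- shell: Single empty black filter shell (ring), 82 mm across, 10 mm high, lying at the right. Leave alone. Origin: centre of its underside.
There are look-alikes about, which are no part of the job. Of the things like the cube, leave any that is yellow; of the rest the larger one is meant.

How it is judged (in metres and radians):
On the way, in this order (a step that is already met when the one before it is completed fails the run):
1. the flap lid is shut, with the cube still short of its bay (value of joint flap below 0.06 rad), for 0.2 s.
2. the shut cube stands in the empty bay against the stop rail (x of cube in the frame of liner between -0.006 and 0.006 m and y of cube in the frame of liner between -0.014 and 0.014 m and angle between the x axis of cube and the x axis of rack, either way round below 0.08 rad and height (world z) of cube below 0.005 m and angle between cube's own z axis and vertical below 0.04 rad and value of joint flap below 0.06 rad), for 0.2 s.
At the end, for the whole second after the job is handed in: The cube rests flat in the empty bay: within 6 mm of the stop rail, within 14 mm of the bay's middle line and within 0.08 rad of square to the rail; lid shut (joint below 0.06 rad), cube at rest, every other thing within 15 mm of its start (all of step 2 and linear speed of cube below 0.01 m/s and distance of each of stack, frame, cap, blower_tip, lens, shell, can from where it was at the start of the episode below 0.015 m); the robot touches nothing.
It fails at once if the cube is lifted off the surface (more than 10 mm) or tipped (more than 0.15 rad) (height (world z) of cube above 0.01 m or angle between cube's own z axis and vertical above 0.15 rad).
It fails at once if another thing is moved by more than 15 mm (distance of any of stack, frame, cap, blower_tip, lens, shell, can from where it was at the start of the episode above 0.015 m).
It also fails if it takes over 61 s, if anything falls off the work surface, if the arm or the gripper's body presses on something with over 40 N, if the wrist force passes 120 N, or if a joint passes its speed limit or range.

## Working session

There is one attempt and no reset: what is moved stays moved. The work goes in short steps, Python scripts to look and compute and a shell command to move; the robot and the scene stay as the last step left them, time stands still between calls to the robot, and variables do not carry over. Pictures are saved under pics/ and viewed, at most 10 in all, crops included, and the job is handed in when it is done.

```bash
mkdir -p pics; ls
python3 - <<'E'
from rig import *
import cv2,numpy as np
for n in("scene","top"):
    p,d=get_image(n); cv2.imwrite(f"pics/{n}0.png",p[:,:,::-1]); np.savez(f"{n}0.npz",p=p,d=d)
    c=camera_params(n); print(n,{k:np.round(v,4).tolist() for k,v in c.items()})
s=observe(); print(s['time_s'],s['position'],s['tool_rot'],grasp_offset)
E
```

```text
pics
scene {'K': [[542.7583, 0.0, 281.2195], [0.0, 542.7583, 206.9179], [0.0, 0.0, 1.0]], 'R': [[0.01, 0.9999, 0.008], [0.5555, 0.0011, -0.8315], [-0.8315, 0.0128, -0.5554]], 't': [0.0174, -0.2342, 1.7096]}
top {'K': [[408.0583, 0.0, 275.0544], [0.0, 408.0583, 209.5299], [0.0, 0.0, 1.0]], 'R': [[0.0201, -0.9997, 0.0128], [-0.9807, -0.0222, -0.1944], [0.1946, -0.0086, -0.9808]], 't': [-0.0259, 0.5226, 0.9631]}
0.1 [0.12783522 0.53468783 0.23077243] [[-9.72561938e-01  2.32643293e-01 -6.12646852e-04]
 [ 2.32643871e-01  9.72561302e-01 -1.15893206e-03]
 [ 3.26218849e-04 -1.26966175e-03 -9.99999141e-01]] 0.0187
```

View pics/scene0.png

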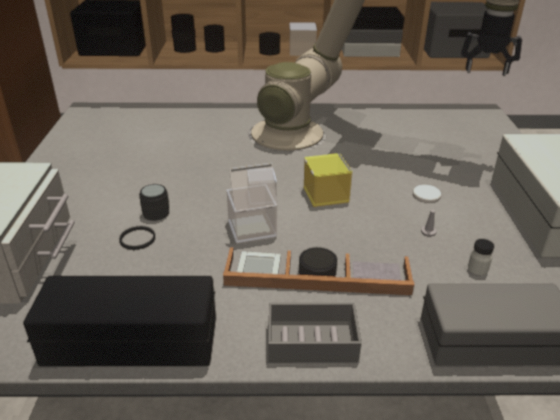

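View pics/top0.png

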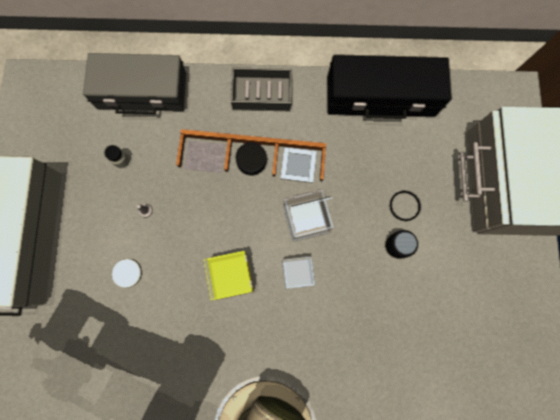

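The scene shows the arm at the upper right, with the rack along the middle. Three things could be taken for the cube:
- the yellow cube, top (230,275)
- a small clear box, top (298,272)
- a larger clear box with its lid up, top (308,215)

The larger clear one is meant. The empty bay is the felt one at the left, top (206,153). I'll check the choice in a close crop and measure.

```bash
cat > h.py <<'E'
import numpy as np,cv2
from rig import *
def cam(n):
    c=camera_params(n); return [np.array(c[k]) for k in("K","R","t")]
def ray(n,u,v,z):  # pixel -> world point at height z
    K,R,t=cam(n); o=-R.T@t; d=R.T@np.linalg.solve(K,[u,v,1.]); return o+d*(z-o[2])/d[2]
def cloud(n,d):
    K,R,t=cam(n); v,u=np.mgrid[:d.shape[0],:d.shape[1]]
    P=np.stack([(u-K[0,2])/K[0,0]*d,(v-K[1,2])/K[1,1]*d,d],-1); return (P-t)@R
def px(n,X):
    K,R,t=cam(n); x=(np.atleast_2d(X)@R.T+t)@K.T; return x[:,:2]/x[:,2:]
E
python3 - <<'E'
from h import *
T=np.load("top0.npz"); S=np.load("scene0.npz")
a=cv2.resize(T['p'][120:300,170:350],(540,540),interpolation=cv2.INTER_CUBIC)
cv2.imwrite("pics/crop_top.png",a[:,:,::-1])
b=cv2.resize(S['p'][150:300,210:420],(798,570),interpolation=cv2.INTER_CUBIC)
cv2.imwrite("pics/crop_scene.png",b[:,:,::-1])
P=cloud("top",T['d'])
np.set_printoptions(precision=3,suppress=True)
for u,v in[(308,218),(298,272),(206,153),(251,158),(298,163),(230,275),(302,200),(126,273),(405,243)]: print((u,v),P[v,u])
E
```

```text
(308, 218) [ 0.51  -0.1    0.015]
(298, 272) [ 0.37  -0.072  0.062]
(206, 153) [ 0.684  0.173 -0.   ]
(251, 158) [0.66  0.05  0.038]
(298, 163) [ 0.659 -0.074  0.007]
(230, 275) [0.359 0.087 0.091]
(302, 200) [ 0.528 -0.074  0.146]
(126, 273) [0.361 0.353 0.015]
(405, 243) [ 0.445 -0.331  0.064]
```

View pics/crop_top.png

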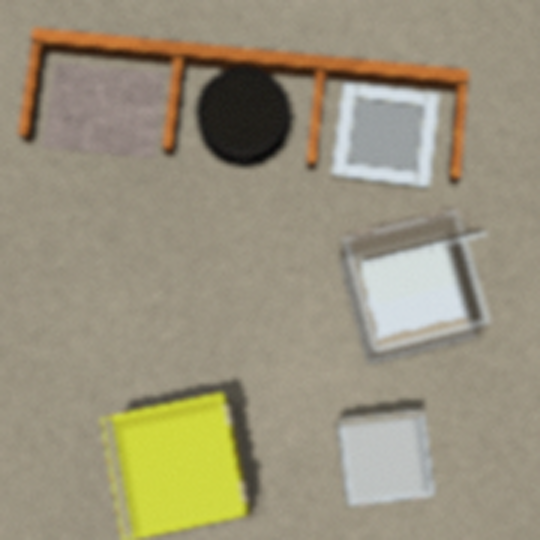

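View pics/crop_scene.png

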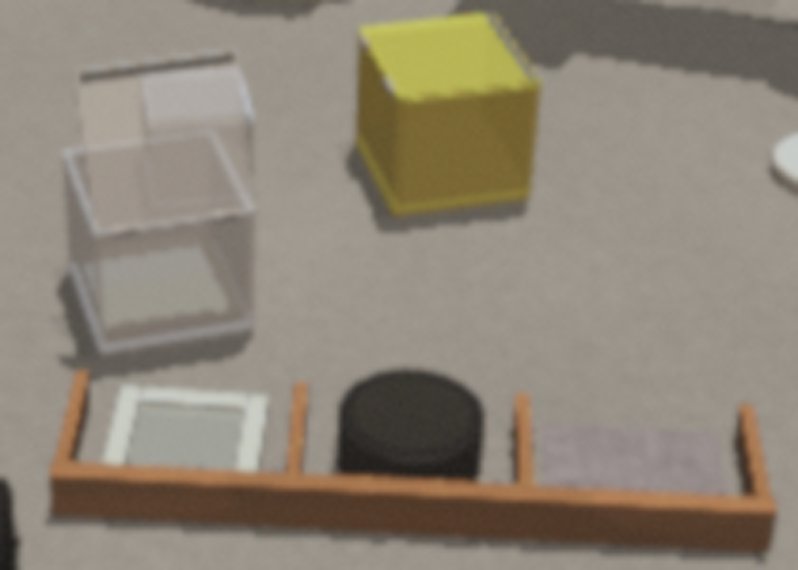

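The crops confirm the target: the larger clear box at top (308,215) is open, with its lid upright at the rack side. The felt bay is the left one. Next I fit the cube, flap and rack poses to corner pixels.

```bash
cat > fit.py <<'E'
from h import *
from scipy.optimize import least_squares
np.set_printoptions(precision=4,suppress=True)
def cubepts(p):
    x,y,a,f=p; h=.048
    L=[[s*h,t*h,z] for z in(0,.088) for s in(-1,1) for t in(-1,1)]
    for r in (.096,):
        for t in(-1,1): L.append([h-r*np.cos(f)+.004*np.sin(f)*0,t*h,.088+r*np.sin(f)])
    L=np.array(L); c,s=np.cos(a),np.sin(a)
    return np.c_[x+c*L[:,0]-s*L[:,1],y+s*L[:,0]+c*L[:,1],L[:,2]]
# idx: z0:(-,-)0 (-,+)1 (+,-)2 (+,+)3 ; top 4..7 ; lid -y 8,+y 9
def rackpts(p):
    x,y,a=p; L=np.array([[-.037,k,.025] for k in(.189,.063,-.063,-.189)]+[[.048,k,.03] for k in(.193,-.193)])
    c,s=np.cos(a),np.sin(a); return np.c_[x+c*L[:,0]-s*L[:,1],y+s*L[:,0]+c*L[:,1],L[:,2]]
E
python3 - <<'E'
from fit import *
T=np.load("top0.npz"); S=np.load("scene0.npz")
sc=lambda q:np.array(q)/3.8+[210,150]; tp=lambda q:np.array(q)/3+[170,120]
si=[4,5,6,7,2,3,0,8,9]; sq=sc([(65,150),(210,135),(97,232),(252,212),(103,350),(252,328),(72,270),(80,75),(235,57)])
ti=[4,5]; tq=tp([(489,322),(371,357)])
f=lambda p:np.r_[(px("scene",cubepts(p)[si])-sq).ravel(),(px("top",cubepts(p)[ti])-tq).ravel()]
r=least_squares(f,[.505,-.095,.15,1.5],loss='soft_l1'); print("cube",r.x); print(f(r.x).reshape(-1,2))
g=lambda p:(px("top",rackpts(p))-tp([(26,133),(169,150),(312,164),(456,178),(32,41),(468,82)])).ravel()
k=least_squares(g,[.66,.05,-.05]); print("rack",k.x); print(g(k.x).reshape(-1,2))
P=cloud("top",T['d']); p=T['p'].astype(int)
m=(p[...,0]>p[...,2]+60)&(p[...,0]>p[...,1]+40); m[:120]=0;m[190:]=0
Q=P[m]; R=Q[(Q[:,2]>.02)]; print("orange rect",cv2.minAreaRect(R[:,:2].astype(np.float32)),np.median(R[:,2]))
g=(P[...,2]>.10)&(P[...,0]>.4)&(P[...,0]<.6)&(P[...,1]<0)&(P[...,1]>-.2); print("lid pts",g.sum(),P[g][::4])
P2=cloud("scene",S['d']); g=(P2[...,2]>.10)&(P2[...,0]>.4)&(P2[...,0]<.65)&(P2[...,1]<0)&(P2[...,1]>-.2);G=P2[g];print(g.sum(),G[::max(1,len(G)//10)])
for n,D in(("scene",S),("top",T)):
    i=cv2.resize(D['p'],None,fx=3,fy=3,interpolation=cv2.INTER_CUBIC)[:,:,::-1].copy()
    c=px(n,cubepts(r.x))*3+1
    for a,b in[(0,1),(0,2),(1,3),(2,3),(4,5),(4,6),(5,7),(6,7),(6,8),(7,9),(8,9),(0,4),(1,5),(2,6),(3,7)]: cv2.line(i,tuple(c[a].astype(int)),tuple(c[b].astype(int)),(0,0,255),1)
    for q in px(n,rackpts(k.x))*3+1: cv2.circle(i,tuple(q.astype(int)),4,(0,255,0),1)
    j=i[450:870,640:1240] if n=="scene" else i[380:800,500:1000]
    cv2.imwrite(f"pics/ov_{n}.png",j)
a=cv2.imread("pics/ov_scene.png");b=cv2.imread("pics/ov_top.png")
cv2.imwrite("pics/ov.png",np.hstack([cv2.resize(a,(430,301)),cv2.resize(b,(358,301))]))
E
```

```text
cube [ 0.5108 -0.0925  0.2726  1.3921]
[[-1.262  -0.758 ]
 [ 0.5133 -2.515 ]
 [-0.9968  0.0193]
 [ 0.5144 -1.2031]
 [-1.0366  0.9847]
 [ 0.3806 -0.0369]
 [-1.3309 -1.3551]
 [-0.0016 -0.0428]
 [ 2.9834 -1.2044]
 [-0.6029 -0.7445]
 [-0.2171 -2.4603]]
rack [ 0.6629  0.0491 -0.0782]
[[-0.8898  0.5823]
 [-0.386  -0.3292]
 [ 0.1934 -0.2332]
 [ 0.5152 -0.1298]
 [-0.1468 -0.3345]
 [ 0.7233  0.3556]]
orange rect ((0.5290187001228333, 0.06280969083309174), (0.38496318459510803, 0.3941148817539215), 85.2437515258789) 0.02779302852534111
lid pts 489 [[ 0.5657 -0.1231  0.1009]
 [ 0.5628 -0.1205  0.1027]
 [ 0.5605 -0.1287  0.1124]
 [ 0.559  -0.1128  0.1072]
 [ 0.5573 -0.1213  0.1149]
 [ 0.5557 -0.1298  0.1223]
 [ 0.5566 -0.1034  0.1064]
 [ 0.5549 -0.112   0.1142]
 [ 0.5534 -0.1205  0.1212]
 [ 0.5512 -0.1286  0.1307]
 [ 0.5541 -0.0893  0.1049]
 [ 0.5525 -0.098   0.1124]
 [ 0.5516 -0.107   0.1172]
 [ 0.55   -0.1155  0.1246]
 [ 0.5489 -0.124   0.1303]
 [ 0.5469 -0.132   0.1393]
 [ 0.5516 -0.0845  0.1051]
 [ 0.5503 -0.0935  0.1111]
 [ 0.548  -0.1018  0.1218]
 [ 0.5463 -0.1102  0.1298]
 [ 0.5445 -0.118
[... 2368 characters left out ...]
6 -0.0555  0.1619]
 [ 0.5133 -0.0639  0.1689]
 [ 0.5123 -0.0723  0.1746]
 [ 0.5122 -0.081   0.1756]
 [ 0.5129 -0.0446  0.158 ]
 [ 0.5109 -0.053   0.1682]
 [ 0.5102 -0.0615  0.1727]
 [ 0.5098 -0.07    0.1756]
 [ 0.5101 -0.0788  0.1748]
 [ 0.508  -0.0506  0.1712]
 [ 0.5074 -0.0592  0.1752]
 [ 0.5079 -0.068   0.1738]
 [ 0.5049 -0.0505  0.1754]
 [ 0.5048 -0.0591  0.1767]
 [ 0.5029 -0.0527  0.1747]]
1628 [[ 0.5059 -0.0617  0.1723]
 [ 0.5301 -0.1326  0.1708]
 [ 0.5165 -0.0639  0.1556]
 [ 0.5297 -0.0877  0.1531]
 [ 0.537  -0.1136  0.1473]
 [ 0.5239 -0.0441  0.1318]
 [ 0.534  -0.0661  0.1276]
 [ 0.545  -0.0899  0.1241]
 [ 0.5519 -0.1095  0.1181]
 [ 0.5424 -0.0419  0.1043]
 [ 0.5635 -0.1072  0.1023]]
```

View pics/ov.png

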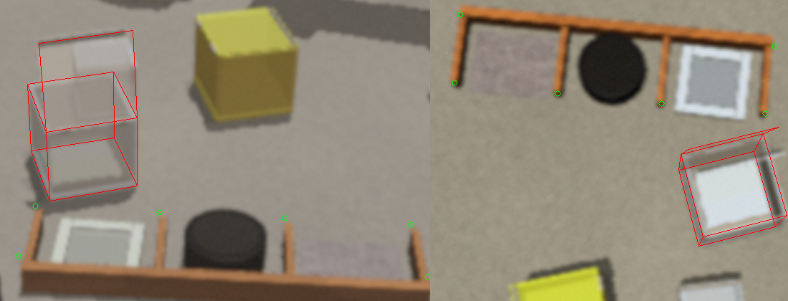

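The fit follows the pictures roughly, but the depth is dense on the clear plates. So I refine the lid, cube and rack from the point clouds.

Run:
```python
from fit import *
T=np.load("top0.npz"); S=np.load("scene0.npz")
A=cloud("scene",S['d']).reshape(-1,3); B=cloud("top",T['d']).reshape(-1,3)
for nm,P in(("scene",A),("top",B)):
    reg=(P[:,0]>.4)&(P[:,0]<.62)&(P[:,1]<-.02)&(P[:,1]>-.18)
    L=P[reg&(P[:,2]>.105)&(P[:,2]<.165)]; c=np.median(L,0); n=np.linalg.svd(L-c)[2][2]
    if n[0]<0:n=-n
    L=L[abs((L-c)@n)<.004]; c=L.mean(0); n=np.linalg.svd(L-c,full_matrices=False)[2][2]; n*=np.sign(n[0])
    yaw=np.arctan2(n[1],n[0]); f=np.arccos(np.clip(n[2],-1,1)); e=np.array([np.cos(yaw),np.sin(yaw)])
    s=(P[:,:2])@np.array([-e[1],e[0]]); 
    dz=.088-c[2]; h=c[:2]@e-n[2]*dz/np.hypot(*n[:2])
    H=P[reg&(P[:,2]>.1)]; hs=H[:,:2]@[-e[1],e[0]]
    print(nm,len(L),"c",c,"n",n,"yaw",yaw,"flap~",f,"hinge x' at .088",h,"y' ext",np.percentile(hs,[.5,2,98,99.5]),"zmax",np.percentile(H[:,2],[95,99]))
    for lo,hi in((.01,.03),(.03,.06),(.06,.085)):
        W=P[reg&(P[:,2]>lo)&(P[:,2]<hi)]; xs=W[:,:2]@e; ys=W[:,:2]@[-e[1],e[0]]; print(lo,len(W),"x'",np.percentile(xs,[0,2,25,50,75,98,100]),"y'",np.percentile(ys,[0,2,98,100]))
c,s=np.cos(-.0782),np.sin(-.0782); Rm=np.array([[c,-s],[s,c]])
for nm,P in(("scene",A),("top",B)):
    q=(P[:,:2]-[.6629,.0491])@Rm; z=P[:,2]
    def bins(m,ax,st): 
        v=np.round(q[m][:,ax]/st)*st; u=np.unique(v); return [(round(float(a)*1e3),round(float(np.median(z[m][v==a]))*1e3,0)) for a in u]
    for y0 in(-.14,.1,.15): print(nm,"x profile y",y0,bins((abs(q[:,1]-y0)<.02)&(q[:,0]>.03)&(q[:,0]<.08),0,.004))
    print(nm,"y profile",bins((abs(q[:,0]+.005)<.02)&(q[:,1]>.045)&(q[:,1]<.21),1,.005))
    print(nm,"divider x profile",bins((abs(q[:,1]-.063)<.003)&(q[:,0]>-.06)&(q[:,0]<.01),0,.004))
```

```text
scene 1220 c [ 0.5364 -0.0853  0.1351] n [0.8564 0.24   0.4571] yaw 0.27322014743335843 flap~ 1.0960642372112894 hinge x' at .088 0.5176894757651425 y' ext [-0.2741 -0.2727 -0.1806 -0.1789] zmax [0.1708 0.1736]
0.01 358 x' [0.3782 0.4347 0.5117 0.5135 0.5149 0.5604 0.5786] y' [-0.2971 -0.2905 -0.1804 -0.1421]
0.03 538 x' [0.3758 0.4182 0.5114 0.5132 0.5146 0.5171 0.5194] y' [-0.2748 -0.2746 -0.1802 -0.1414]
0.06 468 x' [0.3757 0.4214 0.5107 0.513  0.5146 0.5174 0.519 ] y' [-0.2751 -0.2746 -0.1814 -0.144 ]
top 326 c [ 0.5362 -0.0858  0.1358] n [0.8595 0.241  0.4507] yaw 0.2733217820348077 flap~ 1.1032231682281137 hinge x' at .088 0.5172661809988691 y' ext [-0.2758 -0.2742 -0.1819 -0.1809] zmax [0.1754 0.1768]
0.01 982 x' [0.4167 0.4172 0.4457 0.4648 0.4846 0.5732 0.5878] y' [-0.2996 -0.2734 -0.1811 -0.1806]
0.03 140 x' [0.4164 0.4167 0.4171 0.44   0.4693 0.5026 0.5094] y' [-0.2753 -0.2735 -0.1807 -0.1804]
0.06 190 x' [0.3587 0.3609 0.3711 0.4175 0.4559 0.5028 0.5126] y' [-0.2755 -0.2738 -0.1583 -0.1474]
scene x profile y -0.14 [(48, 27.0), (52, 29.0), (56, 29.0), (60, 18.0), (64, 11.0
[... 1419 characters left out ...]
(76, -0.0), (80, -1.0)]
top y profile [(45, 0.0), (50, -0.0), (55, -0.0), (60, 9.0), (65, 24.0), (70, 22.0), (75, -0.0), (80, 1.0), (85, -0.0), (90, -0.0), (95, 0.0), (100, 0.0), (105, 1.0), (110, -0.0), (115, 0.0), (120, -0.0), (125, -0.0), (130, 0.0), (135, 0.0), (140, -0.0), (145, -0.0), (150, 1.0), (155, 1.0), (160, -0.0), (165, 0.0), (170, -0.0), (175, 0.0), (180, -1.0), (185, 6.0), (190, 24.0), (195, 24.0), (200, -0.0), (205, -0.0), (210, 0.0)]
top divider x profile [(-60, -2.0), (-56, 0.0), (-52, -1.0), (-48, 0.0), (-44, -1.0), (-40, -1.0), (-36, 6.0), (-32, 25.0), (-28, 23.0), (-24, 18.0), (-20, 22.0), (-16, 23.0), (-12, 24.0), (-8, 22.0), (-4, 25.0), (0, 24.0), (4, 21.0), (8, 23.0)]
```

Measured:

| Thing | Position (m) | Angle (rad) |
|---|---|---|
| Cube | (0.510, -0.094) | yaw 0.273 |
| Lid | outer face fits its plate | flap about 1.10 |
| Rack | (0.665, 0.052) | yaw -0.078 |
| Bay target | (0.674, 0.178) | as the rack |

Extents come out at 95–97 mm and the rail at 30 mm, so the sizes agree. Next is a helper that turns world poses into row numbers.

```bash
cat > plan.py <<'E'
from rig import observe
import numpy as np
from scipy.spatial.transform import Rotation as Ro
CY=np.array([.5097,-.0938]); YAW=.273
def cube2w(x,y,z,c=CY,a=YAW): return np.array([c[0]+np.cos(a)*x-np.sin(a)*y,c[1]+np.sin(a)*x+np.cos(a)*y,z])
def down(ang,tilt=0):  # tool y at world angle ang (rad), tool z down; tilt about tool y
    y=np.array([np.cos(ang),np.sin(ang),0]);z=np.array([0,0,-1.]);x=np.cross(y,z)
    return np.c_[x,y,z]@Ro.from_rotvec([0,tilt,0]).as_matrix()
def rows(targets):
    s=observe(); p0=np.array(s['position']);R0=np.array(s['tool_rot'])
    for p,R in targets: print(np.round(R0.T@(p-p0)/.5,4).tolist(),np.round(Ro.from_matrix(R0.T@R).as_rotvec()/np.pi,4).tolist())
E
python3 -c "
from plan import *
rows([(cube2w(.038,0,.235),down(YAW))])"
```

```text
[-1.1016, -1.0079, -0.0075] [-0.0004, 0.0001, 0.3384]
```

```bash
python3 -m handwheel '[[[-0.08,-0.05,0],[0,0,0.04]],[[-0.16,-0.12,0],[0,0,0.08]],[[-0.24,-0.2,0],[0,0,0.12]],[[-0.3,-0.27,0],[0,0,0.16]],[[-0.37,-0.34,0],[0,0,0.2]],[[-0.44,-0.4,0],[0,0,0.24]],[[-0.5,-0.46,0],[0,0,0.28]],[[-0.57,-0.52,0],[0,0,0.31]],[[-0.64,-0.58,0],[0,0,0.338]],[[-0.7,-0.64,0],[0,0,0.338]]]' 0 20; python3 -c "
from plan import *
rows([(cube2w(.038,0,.235),down(YAW))])"
```

```text
time_s: 1.1
position: [0.3948, 0.1404, 0.2312]
tool_rot: [[-0.268, 0.963, -0.0], [0.963, 0.268, 0.0], [0.0, -0.0, -1.0]]
ft_force: [1.0, 0.4, 0.2]
grip_width: 0.0004
gripper_force: 0.0
[-0.5126, 0.172, -0.0075] [-0.0, -0.0, -0.0006]
```

```bash
python3 -m handwheel '[[[-0.08,0.027,0],[0,0,0]],[[-0.16,0.054,0],[0,0,0]],[[-0.24,0.08,0],[0,0,0]],[[-0.32,0.107,0],[0,0,0]],[[-0.4,0.134,0],[0,0,0]],[[-0.46,0.154,0],[0,0,0]],[[-0.5,0.168,0],[0,0,0]],[[-0.513,0.172,0],[0,0,0]],[[-0.513,0.172,0],[0,0,0]]]'; python3 -c "
from plan import *
R=down(YAW)
rows([(cube2w(x,0,z),R) for x,z in((.038,.20),(.033,.15),(.018,.12),(.003,.10),(0,.094))])"
```

```text
time_s: 2.0
position: [0.546, -0.0816, 0.2308]
tool_rot: [[-0.27, 0.963, -0.001], [0.963, 0.27, 0.0], [0.001, -0.001, -1.0]]
ft_force: [-0.2, -0.1, -0.7]
grip_width: -0.0001
gripper_force: 0.0
[-0.004, -0.0005, 0.0617] [-0.0003, -0.0002, 0.0001]
[-0.0041, -0.0104, 0.1617] [-0.0003, -0.0002, 0.0001]
[-0.0041, -0.0404, 0.2217] [-0.0003, -0.0002, 0.0001]
[-0.0041, -0.0703, 0.2617] [-0.0003, -0.0002, 0.0001]
[-0.0041, -0.0763, 0.2737] [-0.0003, -0.0002, 0.0001]
```

```bash
python3 -m handwheel '[[[-0.004,0,0.04],[0,0,0]],[[-0.004,0,0.09],[0,0,0]],[[-0.004,-0.004,0.13],[0,0,0]],[[-0.004,-0.01,0.16],[0,0,0]],[[-0.004,-0.02,0.18],[0,0,0]],[[-0.004,-0.03,0.2],[0,0,0]],[[-0.004,-0.04,0.222],[0,0,0]],[[-0.004,-0.055,0.242],[0,0,0]],[[-0.004,-0.07,0.26],[0,0,0]],[[-0.004,-0.075,0.268],[0,0,0]]]'; python3 -c "
from plan import *
print(observe()['ft_force'])
rows([(cube2w(-.01,0,.0925),down(YAW))])"
```

```text
time_s: 3.0
position: [0.5093, -0.0922, 0.097]
tool_rot: [[-0.272, 0.962, -0.001], [0.962, 0.272, 0.001], [0.001, -0.001, -1.0]]
ft_force: [0.8, -0.7, 0.3]
grip_width: -0.0001
gripper_force: 0.2
[ 0.8406127  -0.70849474  0.33375201]
[-0.0032, -0.0202, 0.0091] [-0.0003, -0.0003, 0.0007]
```

```bash
python3 -m handwheel '[[[0,-0.01,0.002],[0,0,0]],[[0,-0.02,0.004],[0,0,0]],[[0,-0.02,0.006],[0,0,0]],[[0,-0.02,0.008],[0,0,0]],[[0,-0.02,0.009],[0,0,0]],[[0,-0.02,0.009],[0,0,0]],[[0,-0.02,0.009],[0,0,0]]]'
```

```text
time_s: 3.7
position: [0.5011, -0.0962, 0.0928]
tool_rot: [[-0.271, 0.963, 0.0], [0.963, 0.271, -0.0], [-0.0, 0.0, -1.0]]
ft_force: [1.0, 1.0, 0.9]
grip_width: 0.0002
gripper_force: 0.0
```

Run:
```python
from h import *
np.set_printoptions(precision=4,suppress=True)
for n in("scene","top"):
    p,d=get_image(n); cv2.imwrite(f"pics/{n}1.png",p[:,:,::-1]); np.savez(f"{n}1.npz",p=p,d=d)
    P=cloud(n,d).reshape(-1,3); q=P[:,:2]-[.5097,-.0938]; e=np.array([np.cos(.273),np.sin(.273)]); x=q@e; y=q@[-e[1],e[0]]
    m=(abs(abs(y)-.035)<.008)&(P[:,2]>.07)&(P[:,2]<.115)
    for a in np.arange(-.045,.05,.01):
        k=m&(abs(x-a)<.005); print(n,round(a,3),k.sum(),np.median(P[k,2]) if k.any() else 0)
```

```text
scene -0.045 22 0.09160408682618212
scene -0.035 32 0.09129946731989777
scene -0.025 32 0.0914911467293906
scene -0.015 34 0.09157033413031046
scene -0.005 28 0.09116295094795421
scene 0.005 38 0.09114514519311434
scene 0.015 32 0.09131123096464411
scene 0.025 39 0.09110915590064038
scene 0.035 33 0.09095930716038039
scene 0.045 116 0.08255530887420234
top -0.045 0 0
top -0.035 0 0
top -0.025 0 0
top -0.015 0 0
top -0.005 0 0
top 0.005 0 0
top 0.015 0 0
top 0.025 0 0
top 0.035 1 0.09003676790934166
top 0.045 0 0
```

The lid measures flat at about 91 mm across its length, so it is shut. I press 1.5 mm more to make sure, then lift and open the fingers halfway for a two-point push on the cube's right side.

```bash
python3 -m handwheel '[[[0,0,0.002],[0,0,0]],[[0,0,0.003],[0,0,0]],[[0,0,0.003],[0,0,0]]]'; python3 -m handwheel '[[[0,0,-0.04],[0,0,0]],[[0,0,-0.1],[0,0,0]],[[-0.06,0,-0.14],[0,0,0]],[[-0.14,0.02,-0.14],[0,0.02,0]],[[-0.18,0.025,-0.14],[0,0.064,0]],[[-0.18,0.025,-0.14],[0,0.064,0]]]' 0.55; python3 -c "
from plan import *
s=observe();print(s['q'],s['grip_width'])
rows([(cube2w(0,-.090,z),down(YAW,.2)) for z in (.1,.032)])"
```

```text
time_s: 4.1
position: [0.5011, -0.0962, 0.0919]
tool_rot: [[-0.271, 0.963, 0.001], [0.963, 0.271, -0.0], [-0.001, 0.0, -1.0]]
ft_force: [-2.1, 0.7, 7.0]
grip_width: 0.0002
gripper_force: 3.3
time_s: 4.7
position: [0.5382, -0.1837, 0.1601]
tool_rot: [[-0.261, 0.964, -0.054], [0.944, 0.267, 0.195], [0.203, 0.0, -0.979]]
ft_force: [-0.4, -0.0, -0.3]
grip_width: 0.0468
gripper_force: 0.0
[-34.26351371  30.26984673  73.17234223   7.54904159  85.56278106
 -50.89943399] 0.04684690283583896
[-0.0161, -0.0065, 0.1194] [0.0002, -0.0013, -0.001]
[-0.0437, -0.0065, 0.2526] [0.0002, -0.0013, -0.001]
```

```bash
python3 -m handwheel '[[[-0.02,-0.006,0.05],[0,0,0]],[[-0.03,-0.006,0.11],[0,0,0]],[[-0.036,-0.006,0.17],[0,0,0]],[[-0.042,-0.006,0.22],[0,0,0]],[[-0.044,-0.006,0.252],[0,0,0]],[[-0.044,-0.006,0.252],[0,0,0]]]'
python3 - <<'E'
import sys; sys.path.insert(0,'.')
from plan import *
c0=np.array([.6646,.052]);a0=-.078
def tool(x,y,th,off):
    c=cube2w(x,y,0,c0,a0)[:2]; return cube2w(0,-.048-off,.032,c,a0+th),down(a0+th,.2)
print("approach+arc")
T=[(cube2w(0,-.048-o,.032),down(YAW,.2)) for o in (.02,.012)]
for th in np.linspace(.351,0,9)[1:]:
    T.append(tool(.045-.2*np.cos(th),-.089-.2*np.sin(th),th,.012))
T.append(tool(-.155,.126,0,.012))
rows(T)
E
```

```text
time_s: 5.3
position: [0.5323, -0.1755, 0.0316]
tool_rot: [[-0.265, 0.962, -0.058], [0.943, 0.271, 0.194], [0.203, -0.003, -0.979]]
ft_force: [0.4, 0.1, 0.0]
grip_width: 0.0471
gripper_force: 0.0
approach+arc
[0.0331, 0.0006, 0.006] [-0.0011, -0.0013, 0.0003]
[0.0487, 0.0006, 0.0093] [-0.0011, -0.0013, 0.0003]
[0.0652, -0.004, 0.0127] [-0.0039, -0.0013, 0.014]
[0.0827, -0.008, 0.0163] [-0.0067, -0.0013, 0.0277]
[0.1004, -0.0113, 0.02] [-0.0095, -0.0012, 0.0414]
[0.1181, -0.0138, 0.0237] [-0.0123, -0.0012, 0.0551]
[0.136, -0.0155, 0.0274] [-0.0151, -0.0012, 0.0688]
[0.1539, -0.0164, 0.0311] [-0.0179, -0.0012, 0.0824]
[0.1719, -0.0165, 0.0348] [-0.0207, -0.0012, 0.0961]
[0.1898, -0.0157, 0.0385] [-0.0235, -0.0011, 0.1098]
[0.585, 0.1328, 0.1199] [-0.0235, -0.0011, 0.1098]
```

```bash
python3 -m handwheel '[[[0.015,0,0.003],[0,0,0]],[[0.03,0,0.006],[0,0,0]],[[0.039,0,0.0075],[0,0,0]],[[0.045,0,0.009],[0,0,0]],[[0.049,0,0.0093],[0,0,0]],[[0.057,-0.002,0.011],[-0.002,0,0.007]],[[0.065,-0.004,0.0127],[-0.004,0,0.014]],[[0.074,-0.006,0.0145],[-0.005,0,0.021]],[[0.083,-0.008,0.0163],[-0.0067,0,0.028]],[[0.083,-0.008,0.0163],[-0.0067,0,0.028]]]'
cat > see.py <<'E'
from h import *
import sys
np.set_printoptions(precision=4,suppress=True)
from scipy.optimize import least_squares
def cubefit(c,yaw,save=None):
    # lid top in both clouds: points z .084-.1 near the guess -> 96 mm square
    Q=[]
    for n in("scene","top"):
        p,d=get_image(n)
        if save: cv2.imwrite(f"pics/{n}{save}.png",p[:,:,::-1])
        P=cloud(n,d).reshape(-1,3); k=(P[:,2]>.0865)&(P[:,2]<.097)&(np.linalg.norm(P[:,:2]-c,axis=1)<.075)
        Q.append(P[k]); r=cv2.minAreaRect(P[k][:,:2].astype(np.float32)) if k.sum()>20 else None
        print(n,k.sum(),r,"z",np.median(P[k,2]) if k.any() else 0)
        F=P[(abs(P[:,2]-.05)<.03)&(np.linalg.norm(P[:,:2]-c,axis=1)<.085)]
        # near (+x') face
        e=np.array([np.cos(yaw),np.sin(yaw)]); g=[-e[1],e[0]]
        q=F[:,:2]-c; k=(abs(q@e-.048)<.012)&(abs(q@g)<.04)
        if n=="scene" and k.sum()>30:
            s=np.polyfit((q@g)[k],(q@e)[k],1); print("hinge face: yaw",yaw-np.arctan(s[0]),"x'",s[1],"n",k.sum())
        if n=="scene":
            k=(abs(q@e)<.06)&(abs(q@g)<.07)&(abs(q@e-.048)<.015); print("hinge face y' ext",np.percentile((q@g)[k],[1,99]))
E
python3 - <<'E'
from plan import *
from see import *
s=observe(); p=np.array(s['position']);R=np.array(s['tool_rot']); a=np.arctan2(R[1,1],R[0,1]); print(p,a)
c=(p[:2]+.06*np.array([-np.sin(a),np.cos(a)])); print("guess",c)
cubefit(c,a,"2")
E
```

```text
time_s: 6.3
position: [0.5178, -0.1366, 0.0339]
tool_rot: [[-0.179, 0.983, -0.034], [0.963, 0.182, 0.198], [0.2, 0.003, -0.98]]
ft_force: [0.1, -0.3, 0.3]
grip_width: 0.0469
gripper_force: 0.2
[ 0.5178 -0.1366  0.0339] 0.18269971187529035
guess [ 0.5069 -0.0776]
scene 1027 ((0.5107898116111755, -0.08334137499332428), (0.10309374332427979, 0.10542786866426468), 9.734317779541016) z 0.09064472201957395
hinge face: yaw 0.181655835316228 x' 0.048227785274532226 n 770
hinge face y' ext [-0.0666  0.0457]
top 769 ((0.5286486148834229, -0.07012559473514557), (0.08981833606958389, 0.08504870533943176), 77.19566345214844) z 0.09154257679615029
```

The cube follows the fingers exactly: yaw 0.182, against 0.183 for the tool. I continue the arc.

```bash
cat > arc.py <<'E'
from plan import *
c0=np.array([.6646,.052]);a0=-.078
def tool(x,y,th,off=.0115,z=.033):
    c=cube2w(x,y,0,c0,a0)[:2]; return cube2w(0,-.048-off,z,c,a0+th),down(a0+th,.2)
E
python3 - <<'E'
from arc import *
T=[tool(.045-.2*np.cos(t),-.089-.2*np.sin(t),t) for t in np.linspace(.26,0,9)]
rows(T+[tool(-.155,y,0) for y in (-.08,-.01,.06,.126)])
E
```

```text
[0.0036, -0.0019, 0.0022] [0.0007, -0.0007, 0.0008]
[0.0164, -0.0056, 0.0048] [-0.0014, -0.0007, 0.0109]
[0.0293, -0.0088, 0.0074] [-0.0034, -0.0007, 0.021]
[0.0423, -0.0116, 0.0101] [-0.0055, -0.0007, 0.0312]
[0.0554, -0.0139, 0.0128] [-0.0076, -0.0007, 0.0413]
[0.0686, -0.0158, 0.0155] [-0.0096, -0.0007, 0.0514]
[0.0818, -0.0173, 0.0182] [-0.0117, -0.0007, 0.0616]
[0.095, -0.0183, 0.0209] [-0.0138, -0.0008, 0.0717]
[0.1083, -0.0189, 0.0236] [-0.0158, -0.0008, 0.0819]
[0.1253, -0.0142, 0.0271] [-0.0158, -0.0008, 0.0819]
[0.2578, 0.022, 0.0543] [-0.0158, -0.0008, 0.0819]
[0.3902, 0.0583, 0.0816] [-0.0158, -0.0008, 0.0819]
[0.5151, 0.0925, 0.1072] [-0.0158, -0.0008, 0.0819]
```

```bash
python3 -m handwheel '[[[0.01,-0.004,0.0035],[0,0,0.006]],[[0.0164,-0.0056,0.0048],[-0.0014,0,0.011]],[[0.0293,-0.0088,0.0074],[-0.0034,0,0.021]],[[0.0423,-0.0116,0.0101],[-0.0055,0,0.031]],[[0.0554,-0.0139,0.0128],[-0.0076,0,0.0413]],[[0.0686,-0.0158,0.0155],[-0.0096,0,0.0514]],[[0.0818,-0.0173,0.0182],[-0.0117,0,0.0616]],[[0.095,-0.0183,0.0209],[-0.0138,0,0.0717]],[[0.1083,-0.0189,0.0236],[-0.0158,0,0.0819]],[[0.1253,-0.0142,0.0271],[-0.0158,0,0.0819]]]'
python3 - <<'E'
from arc import *
from see import *
s=observe(); p=np.array(s['position']);R=np.array(s['tool_rot']); a=np.arctan2(R[1,1],R[0,1]); print(p,a)
c=(p[:2]+.059*np.array([-np.sin(a),np.cos(a)])); print("guess",c)
cubefit(c,a)
rows([tool(-.155,y,0) for y in (-.08,-.01,.06,.126)])
E
```

```text
time_s: 7.4
position: [0.4992, -0.0753, 0.0331]
tool_rot: [[0.078, 0.997, 0.016], [0.977, -0.08, 0.199], [0.2, 0.0, -0.98]]
ft_force: [0.3, -4.2, 1.0]
grip_width: 0.047
gripper_force: 1.7
[ 0.4992 -0.0753  0.0331] -0.07968869360115108
guess [ 0.5039 -0.0164]
scene 1043 ((0.5056503415107727, -0.02484755963087082), (0.11084143072366714, 0.10454916954040527), 85.48262023925781) z 0.09051024917817788
hinge face: yaw -0.07766069979640866 x' 0.047844085735279804 n 789
hinge face y' ext [-0.0678  0.0462]
top 1207 ((0.5051182508468628, -0.016786448657512665), (0.0928051546216011, 0.09865378588438034), 85.65033721923828) z 0.0914547776487569
[-0.0018, 0.0004, -0.0005] [-0.0003, -0.0009, 0.0003]
[0.1353, 0.0006, 0.0277] [-0.0003, -0.0009, 0.0003]
[0.2725, 0.0007, 0.0558] [-0.0003, -0.0009, 0.0003]
[0.4018, 0.0009, 0.0824] [-0.0003, -0.0009, 0.0003]
```

```bash
python3 -m handwheel '[[[0.012,0,0.0025],[0,0,0]],[[0.03,0,0.006],[0,0,0]],[[0.05,0,0.01],[0,0,0]],[[0.07,0,0.0143],[0,0,0]],[[0.09,0,0.0184],[0,0,0]],[[0.11,0,0.0225],[0,0,0]],[[0.13,0,0.0266],[0,0,0]],[[0.15,0,0.0307],[0,0,0]],[[0.17,0,0.0348],[0,0,0]],[[0.19,0,0.039],[0,0,0]]]';  python3 - <<'E'
from arc import *
rows([tool(-.155,y,0) for y in (.06,.126)])
E
```

```text
time_s: 8.5
position: [0.5071, 0.0221, 0.0329]
tool_rot: [[0.077, 0.997, 0.016], [0.977, -0.078, 0.2], [0.2, 0.0, -0.98]]
ft_force: [0.1, -3.2, -0.8]
grip_width: 0.0469
gripper_force: 1.0
[0.0834, -0.0006, 0.0168] [0.0, -0.0005, -0.0001]
[0.2128, -0.0007, 0.0433] [0.0, -0.0005, -0.0001]
```

```bash
python3 -m handwheel '[[[0.02,0,0.004],[0,0,0]],[[0.045,0,0.009],[0,0,0]],[[0.07,0,0.0143],[0,0,0]],[[0.095,0,0.0194],[0,0,0]],[[0.12,0,0.0245],[0,0,0]],[[0.145,0,0.0296],[0,0,0]],[[0.168,0,0.0343],[0,0,0]],[[0.185,0,0.0378],[0,0,0]],[[0.194,0,0.0396],[0,0,0]],[[0.2,0,0.0408],[0,0,0]]]';  python3 - <<'E'
from arc import *
from see import *
s=observe(); p=np.array(s['position']);R=np.array(s['tool_rot']); a=np.arctan2(R[1,1],R[0,1])
c=(p[:2]+.0585*np.array([-np.sin(a),np.cos(a)])); print("guess",c,a)
cubefit(c,a,"3")
P=cloud("top",get_image("top")[1]).reshape(-1,3)
q=(P[:,:2]-c0)@np.array([[np.cos(a0),-np.sin(a0)],[np.sin(a0),np.cos(a0)]])
for lo,hi in((.088,.096),):
    k=(P[:,2]>lo)&(P[:,2]<hi)&(abs(q[:,0]+.155)<.06)&(abs(q[:,1]-.12)<.07); print("lid in rack frame",np.percentile(q[k],[1,99],axis=0))
k=(abs(P[:,2]-.02)<.004)&(abs(q[:,0]-0)<.03)
for y in(.063,.189): m=k&(abs(q[:,1]-y)<.015); print("divider",y,np.median(q[m,1]),m.sum())
m=(abs(q[:,0]+.005)<.02)&(P[:,2]>.021)&(P[:,2]<.03)
for y in(.063,.189): mm=m&(abs(q[:,1]-y)<.015); print("divider top",y,np.percentile(q[mm,1],[5,50,95]),mm.sum())
rows([tool(-.155,y,0) for y in (.06,.126)])
E
```

```text
time_s: 9.5
position: [0.515, 0.1234, 0.0329]
tool_rot: [[0.076, 0.997, 0.016], [0.977, -0.078, 0.2], [0.2, 0.0, -0.98]]
ft_force: [-0.3, -3.0, -0.2]
grip_width: 0.047
gripper_force: 1.1
guess [0.5196 0.1817] -0.07794718914523041
scene 1041 ((0.5211228132247925, 0.17745324969291687), (0.10403276979923248, 0.10389849543571472), 84.31169128417969) z 0.09046238303086604
hinge face: yaw -0.079251399871336 x' 0.04791249229925784 n 791
hinge face y' ext [-0.0669  0.0465]
top 691 ((0.521050751209259, 0.18715080618858337), (0.08028200268745422, 0.09894752502441406), 84.90940856933594) z 0.09149201770476875
lid in rack frame [[-0.2021  0.0872]
 [-0.1066  0.1627]]
divider 0.063 0.06040665681541636 38
divider 0.189 0.18607899340722064 49
divider top 0.063 [0.0573 0.0608 0.0648] 45
divider top 0.189 [0.1829 0.1866 0.1907] 47
[-0.1151, -0.0007, -0.0236] [0.0001, -0.0006, -0.0001]
[0.0142, -0.0008, 0.0029] [0.0001, -0.0006, -0.0001]
```

View pics/top3.png

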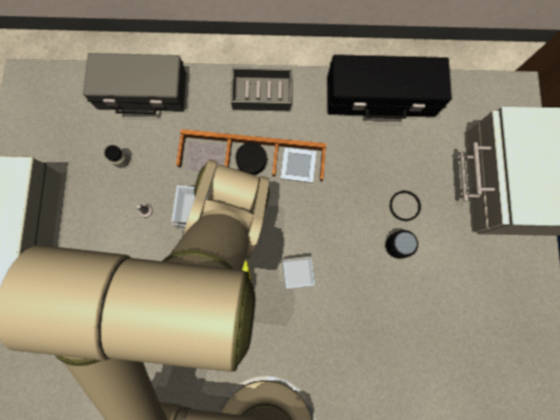

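The cube stands at the bay's mouth, left of the gripper near top (185,205), about 6–7 mm short of the bay's middle line. I push that last bit, then back off and lift.

```bash
python3 -m handwheel '[[[0.005,0,0.001],[0,0,0]],[[0.01,0,0.002],[0,0,0]],[[0.0135,0,0.0027],[0,0,0]],[[0.0135,0,0.0027],[0,0,0]],[[-0.02,0,-0.004],[0,0,0]],[[-0.08,0,-0.03],[0,0,0]],[[-0.1,0,-0.1],[0,0,0]],[[-0.1,0,-0.2],[0,0,0]],[[-0.1,0,-0.28],[0,0,0]],[[-0.1,0,-0.28],[0,0,0]]]';  python3 - <<'E'
from arc import *
s=observe();print(s['q'])
c=cube2w(-.155,.125,0,c0,a0)[:2]
for sg in(1,-1):
    print(sg); rows([(cube2w(-.048-.035,0,z,c,a0),down(a0-sg*np.pi/2,sg*.2)) for z in(.17,.033)])
E
```

```text
time_s: 10.65
position: [0.5111, 0.0452, 0.1649]
tool_rot: [[0.076, 0.997, 0.026], [0.977, -0.079, 0.198], [0.199, 0.01, -0.98]]
ft_force: [-0.0, -0.6, 0.9]
grip_width: 0.0471
gripper_force: 0.0
[-14.11671836  21.17681475  88.22617461  11.99497325  72.3395298
 -13.45532627]
1
[0.2839, -0.1712, 0.0456] [-0.0969, -0.0026, 0.4901]
[0.2293, -0.174, 0.3141] [-0.0969, -0.0026, 0.4901]
-1
[0.2839, -0.1712, 0.0456] [0.0026, -0.0975, -0.503]
[0.2293, -0.174, 0.3141] [0.0026, -0.0975, -0.503]
```

```bash
python3 -m handwheel '[[[0.03,-0.03,0],[0,-0.008,-0.045]],[[0.06,-0.06,0],[0,-0.017,-0.09]],[[0.09,-0.09,0.01],[0,-0.026,-0.135]],[[0.12,-0.12,0.015],[0.001,-0.035,-0.18]],[[0.15,-0.15,0.02],[0.001,-0.044,-0.225]],[[0.18,-0.165,0.025],[0.001,-0.052,-0.27]],[[0.21,-0.171,0.03],[0.001,-0.061,-0.315]],[[0.24,-0.171,0.035],[0.002,-0.07,-0.36]],[[0.265,-0.171,0.04],[0.002,-0.078,-0.405]],[[0.284,-0.171,0.045],[0.0026,-0.087,-0.45]]]'
python3 - <<'E'
from arc import *
c=cube2w(-.155,.125,0,c0,a0)[:2]
rows([(cube2w(-.048-.035,0,z,c,a0),down(a0+np.pi/2,-.2)) for z in(.17,.033)])
E
```

```text
time_s: 11.65
position: [0.4345, 0.1972, 0.1658]
tool_rot: [[-0.96, 0.232, 0.156], [0.234, 0.972, -0.007], [-0.154, 0.03, -0.988]]
ft_force: [0.7, -1.6, -0.5]
grip_width: 0.0469
gripper_force: 0.0
[-0.0071, -0.0025, -0.0075] [0.0005, -0.0137, -0.0506]
[0.035, -0.0106, 0.2631] [0.0005, -0.0137, -0.0506]
```

```bash
python3 -m handwheel '[[[0,-0.001,0],[0,-0.013,-0.045]],[[0.0,-0.003,0.02],[0.0005,-0.0137,-0.0506]],[[0.015,-0.006,0.09],[0.0005,-0.0137,-0.0506]],[[0.025,-0.008,0.17],[0.0005,-0.0137,-0.0506]],[[0.033,-0.01,0.24],[0.0005,-0.0137,-0.0506]],[[0.035,-0.0106,0.263],[0.0005,-0.0137,-0.0506]],[[0.035,-0.0106,0.263],[0.0005,-0.0137,-0.0506]]]'
python3 - <<'E'
from arc import *
from see import *
c=cube2w(-.155,.1245,0,c0,a0)[:2]; print("guess",c)
cubefit(c,a0,"4")
P=cloud("top",get_image("top")[1]).reshape(-1,3)
q=(P[:,:2]-c0)@np.array([[np.cos(a0),-np.sin(a0)],[np.sin(a0),np.cos(a0)]])
k=(P[:,2]>.088)&(P[:,2]<.096)&(abs(q[:,0]+.155)<.06)&(abs(q[:,1]-.12)<.07); print("lid in rack frame",np.percentile(q[k],[1,5,50,95,99],axis=0))
F=[(cube2w(x-.048-.011,.0,.033,cube2w(0,.125,0,c0,a0)[:2],a0),down(a0+np.pi/2,-.2)) for x in(-.155,-.08,-.03,-.01,0)]
rows(F)
E
```

```text
time_s: 12.35
position: [0.4362, 0.1941, 0.0316]
tool_rot: [[-0.978, 0.084, 0.193], [0.083, 0.996, -0.017], [-0.194, -0.0, -0.981]]
ft_force: [0.4, 0.1, -0.2]
grip_width: 0.0467
gripper_force: 0.0
guess [0.5198 0.1882]
scene 1044 ((0.5218734741210938, 0.18810312449932098), (0.09639173746109009, 0.10307425260543823), 85.03841400146484) z 0.09057008287324876
hinge face: yaw -0.07892269769073365 x' 0.04822299361635137 n 790
hinge face y' ext [-0.048   0.0471]
top 1587 ((0.5211758613586426, 0.18551655113697052), (0.09695485234260559, 0.09954074025154114), 85.35154724121094) z 0.09149134573624172
lid in rack frame [[-0.202   0.0742]
 [-0.1978  0.0781]
 [-0.1547  0.1207]
 [-0.1111  0.1648]
 [-0.1068  0.1687]]
[-0.0451, 0.0017, 0.0118] [-0.0, 0.0003, -0.0021]
[-0.1921, 0.0027, 0.0418] [-0.0, 0.0003, -0.0021]
[-0.29, 0.0034, 0.0617] [-0.0, 0.0003, -0.0021]
[-0.3292, 0.0036, 0.0697] [-0.0, 0.0003, -0.0021]
[-0.3488, 0.0038, 0.0737] [-0.0, 0.0003, -0.0021]
```

```bash
python3 -c "
import cv2
a=cv2.imread('pics/scene4.png')[150:300,210:420];b=cv2.imread('pics/top4.png')[100:250,100:310]
import numpy as np
cv2.imwrite('pics/c4.png',np.hstack([cv2.resize(x,(399,285),interpolation=2) for x in(a,b)]))"
```

```text
(no output)
```

View pics/c4.png

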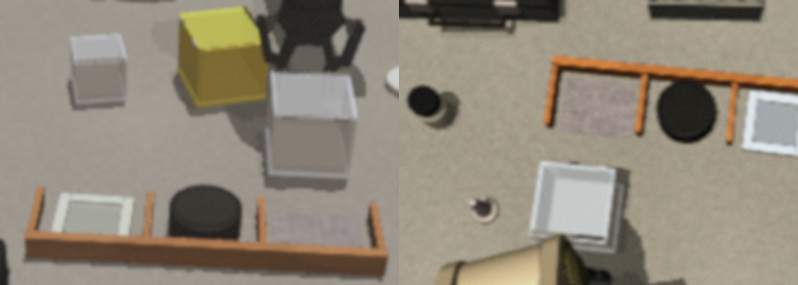

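Cube square (yaw -0.079), shut, and within 2.5 mm of the bay's middle line, measured in both cameras against the dividers. The fingers are in front of it, so I push it in.

```bash
python3 -m handwheel '[[[-0.02,0.001,0.005],[0,0,-0.002]],[[-0.035,0.0015,0.009],[0,0,-0.002]],[[-0.045,0.0017,0.012],[0,0,-0.002]],[[-0.06,0.0018,0.015],[0,0,-0.002]],[[-0.08,0.002,0.019],[0,0,-0.002]],[[-0.1,0.0021,0.023],[0,0,-0.002]],[[-0.12,0.0022,0.027],[0,0,-0.002]],[[-0.14,0.0024,0.031],[0,0,-0.002]],[[-0.16,0.0025,0.035],[0,0,-0.002]],[[-0.18,0.0027,0.039],[0,0,-0.002]]]'; python3 -m handwheel '[[[-0.02,0,0.004],[0,0,0]],[[-0.04,0.0003,0.008],[0,0,0]],[[-0.06,0.0004,0.012],[0,0,0]],[[-0.08,0.0005,0.016],[0,0,0]],[[-0.095,0.0006,0.019],[0,0,0]],[[-0.11,0.0007,0.022],[0,0,0]],[[-0.122,0.0008,0.0245],[0,0,0]],[[-0.132,0.001,0.0265],[0,0,0]],[[-0.14,0.001,0.028],[0,0,0]],[[-0.145,0.001,0.029],[0,0,0]]]'
python3 - <<'E'
from arc import *
F=[(cube2w(x-.048-.011,.0,.033,cube2w(0,.125,0,c0,a0)[:2],a0),down(a0+np.pi/2,-.2)) for x in(-.01,0)]
rows(F)
E
```

```text
time_s: 13.5
position: [0.5303, 0.1876, 0.0324]
tool_rot: [[-0.977, 0.079, 0.198], [0.077, 0.997, -0.016], [-0.199, -0.0, -0.98]]
ft_force: [-1.8, 0.3, -0.5]
grip_width: 0.0469
gripper_force: 1.1
time_s: 14.5
position: [0.6034, 0.1824, 0.0327]
tool_rot: [[-0.977, 0.078, 0.198], [0.077, 0.997, -0.016], [-0.199, -0.0, -0.98]]
ft_force: [-1.1, 1.2, -0.7]
grip_width: 0.0468
gripper_force: 0.9
[-0.0044, -0.0005, 0.0002] [-0.0001, -0.0, -0.0002]
[-0.024, -0.0005, 0.0042] [-0.0001, -0.0, -0.0002]
```

```bash
python3 -m handwheel '[[[-0.004,0,0.0008],[0,0,0]],[[-0.008,0,0.0016],[0,0,0]],[[-0.012,0,0.0024],[0,0,0]],[[-0.015,0,0.003],[0,0,0]],[[-0.018,0,0.0036],[0,0,0]],[[-0.02,0,0.004],[0,0,0]],[[-0.022,0,0.0044],[0,0,0]],[[-0.022,0,0.0044],[0,0,0]]]'; python3 -m handwheel '[[[-0.002,0,0.0004],[0,0,0]],[[-0.004,0,0.0008],[0,0,0]]]'
```

```text
time_s: 15.3
position: [0.6145, 0.1815, 0.0328]
tool_rot: [[-0.977, 0.078, 0.198], [0.077, 0.997, -0.016], [-0.199, -0.0, -0.98]]
ft_force: [-0.7, 0.5, -0.4]
grip_width: 0.047
gripper_force: 0.5
time_s: 15.5
position: [0.6164, 0.1814, 0.0328]
tool_rot: [[-0.977, 0.078, 0.198], [0.077, 0.997, -0.016], [-0.199, -0.0, -0.98]]
ft_force: [-1.9, 0.8, -0.5]
grip_width: 0.0468
gripper_force: 0.9
```

Not at the rail yet, since the force is still only sliding friction. I go on in 0.5 mm steps.

```bash
python3 -m handwheel '[[[-0.001,0,0.0002],[0,0,0]],[[-0.002,0,0.0004],[0,0,0]],[[-0.003,0,0.0006],[0,0,0]],[[-0.004,0,0.0008],[0,0,0]]]'; python3 -m handwheel '[[[-0.001,0,0.0002],[0,0,0]],[[-0.002,0,0.0004],[0,0,0]]]'
python3 - <<'E'
from arc import *
from see import *
c=cube2w(0.001,.123,0,c0,a0)[:2]; cubefit(c,a0,"5")
P=cloud("top",get_image("top")[1]).reshape(-1,3)
q=(P[:,:2]-c0)@np.array([[np.cos(a0),-np.sin(a0)],[np.sin(a0),np.cos(a0)]])
k=(P[:,2]>.088)&(P[:,2]<.096)&(abs(q[:,0])<.06)&(abs(q[:,1]-.12)<.07); print("lid in rack frame",np.percentile(q[k],[1,5,50,95,99],axis=0))
E
```

```text
time_s: 15.9
position: [0.6173, 0.1813, 0.0326]
tool_rot: [[-0.978, 0.078, 0.196], [0.077, 0.997, -0.016], [-0.196, -0.001, -0.981]]
ft_force: [-9.7, 0.6, 3.7]
grip_width: 0.0471
gripper_force: 4.5
time_s: 16.1
position: [0.6174, 0.1813, 0.0326]
tool_rot: [[-0.978, 0.078, 0.193], [0.077, 0.997, -0.016], [-0.194, -0.001, -0.981]]
ft_force: [-13.8, 0.5, 7.8]
grip_width: 0.0472
gripper_force: 6.9
scene 1511 ((0.6679930090904236, 0.17625659704208374), (0.09861559420824051, 0.12295334041118622), 86.7052993774414) z 0.09050895593744189
hinge face: yaw -0.080604865910528 x' 0.04912817595913446 n 1033
hinge face y' ext [-0.0604  0.0638]
top 668 ((0.6753454208374023, 0.17378658056259155), (0.09622220695018768, 0.09959136694669724), 85.31702423095703) z 0.0913793200641603
lid in rack frame [[-0.0442  0.0744]
 [-0.0316  0.0761]
 [ 0.0261  0.1006]
 [ 0.0462  0.1642]
 [ 0.0487  0.1684]]
```

Rail reached: the force rose to 14 N and the position stalled. I back off, lift and check.

```bash
python3 -m handwheel '[[[0.004,0,-0.0008],[0,0,0]],[[0.02,0,-0.004],[0,0,0]],[[0.07,0,-0.02],[0,0,0]],[[0.12,0,-0.06],[0,0,0]],[[0.15,0,-0.15],[0,0,0]],[[0.17,0,-0.25],[0,0,0]],[[0.2,0,-0.33],[0,0,0]],[[0.24,0,-0.36],[0,0,0]],[[0.24,0,-0.36],[0,0,0]]]'
python3 - <<'E'
from arc import *
from see import *
c=cube2w(0.001,.123,0,c0,a0)[:2]; cubefit(c,a0,"6")
D0=np.load("scene0.npz")['p']; p,_=get_image("scene"); t,d=get_image("top")
P=cloud("top",d).reshape(-1,3)
q=(P[:,:2]-c0)@np.array([[np.cos(a0),-np.sin(a0)],[np.sin(a0),np.cos(a0)]])
k=(P[:,2]>.088)&(P[:,2]<.096)&(abs(q[:,0])<.06)&(abs(q[:,1]-.12)<.07); print("lid in rack frame",np.percentile(q[k],[1,5,50,95,99],axis=0))
for x in(-.04,0,.04): m=k&(abs(q[:,0]-x)<.006); print(x,np.median(P[m,2]))
a=p[150:300,210:420];b=t[100:250,100:310]
cv2.imwrite('pics/c6.png',np.hstack([cv2.resize(x,(399,285),interpolation=2) for x in(a,b)])[:,:,::-1])
E
```

```text
time_s: 17.15
position: [0.4653, 0.1937, 0.1878]
tool_rot: [[-0.976, 0.077, 0.203], [0.076, 0.997, -0.015], [-0.203, 0.001, -0.979]]
ft_force: [0.2, -0.1, -0.5]
grip_width: 0.0468
gripper_force: 0.0
scene 1440 ((0.6762952208518982, 0.1760478913784027), (0.09618259966373444, 0.10352355241775513), 85.34628295898438) z 0.09057260957719906
hinge face: yaw -0.07754331108148302 x' 0.049070267329948986 n 1025
hinge face y' ext [-0.0606  0.0633]
top 1483 ((0.6757170557975769, 0.17380622029304504), (0.09680823981761932, 0.10016311705112457), 85.40830993652344) z 0.09145535036940854
lid in rack frame [[-0.0475  0.0751]
 [-0.0442  0.0789]
 [-0.0002  0.1228]
 [ 0.0437  0.1653]
 [ 0.048   0.1693]]
-0.04 0.091845336872068
0 0.09142906348404481
0.04 0.09134265184560832
```

View pics/c6.png

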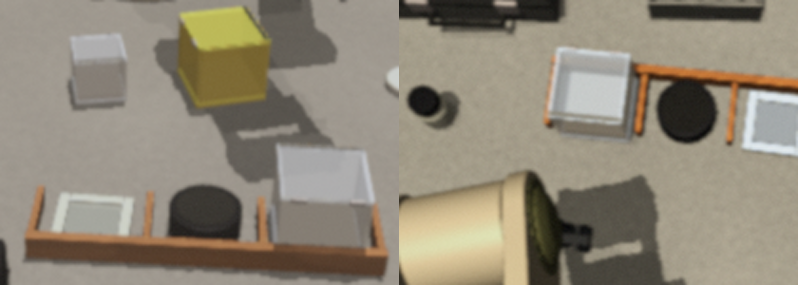

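The cube sits in the felt bay against the rail: x about 0, y within 2 mm of the middle, yaw -0.078, equal to the rack's. The lid is flat at 91.4 mm, everything else is in place and the arm is clear.

```bash
python3 -c "
from rig import *
print(close_job())"
```

```text
the job is handed in; nothing more can be done
None
```

Job handed in at about 17 s of the 61 s: by the last camera check the cube is seated square against the stop rail in the empty bay, about 2 mm off its middle line, with the lid shut and nothing else visibly moved; the hand-in gave no verdict back.

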